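# Sort the seasonings into the kitchen tray

## Robot

A 6-joint arm with a two-finger parallel gripper is mounted at the origin on a cart in front of the work surface, level with it; the furniture and walls round the work are solid. World frame = base frame: x ahead of the robot, y to its left, z up, the work surface at z = 0. Lengths are in m, angles in rad, forces in N, time in s.
With the tool pointing down it reaches from about 0.35 to 0.975 m from the base axis. Payload 4.9 kg.
Tool frame: the origin (TCP) lies at the very end of the fingers, on their centre line; the grasp point (between the pads) lies 19 mm behind it; z points along the fingers, y is the line along which they close (so a half turn about z gives the same grasp; the last joint's range is limited). The gripper opens to 85 mm and grips with 20 to 120 N. Pads are 22 mm wide; open, the fingers measure 114 mm over their backs; the gripper's body (76 mm by 85 mm) begins 54 mm behind the grasp point. The pads swing forward as they close: fully open they stand 13 mm farther back than shut.
Start: joints at [1.086, 0.053, 1.613, -0, 1.476, -0.119], TCP at [0.224, 0.584, 0.231] pointing down, gripper open.
Joint ranges: [-3.01, 3.01], [-1.01, 2.22], [0.06, 2.58], [-1.02, 4.17], [0.09, 2.62], [-3.14, 3.14]. Speed limits (rad/s): [2.57, 2.57, 3.14, 3.14, 3.14, 3.14].

## Interface

Orientations are given as a unit quaternion [w, x, y, z].
In Python, from plant import manip gives the robot as it stands.
- The arm moves only by the tool play_rows, never from a script. Its argument "series" is a list that holds one entry, the list of rows, each a list of 7 numbers: the shift along the world's x, y, z in m, then the turn, a rotation vector about the world's x, y, z in degrees, then the opening, from 0 (shut) to 1 (fully open). In form: [[[dx, dy, dz, rx, ry, rz, grip], ...]]. A call has 1 to 10 rows; each row shifts and turns the commanded pose from where the row before left it; what a row does not reach is not made up. A row lasts 1/10 s, in which the tool goes at most 50 mm and 8.59 degrees, less where a joint would pass 70% of its speed; a pose out of reach is approached as far as the arm can. A call with a gripper value outside its range is refused whole. The fingers move at their own pace and stop on an object; the grip force is fixed at half the most. Time passes only in rows, so rows that do not move let the fingers close. It gives the time, the measured TCP pose, the force, the opening and the grip force at its end, in the units of the state.
- manip.state(): the state, without advancing time (a new reading comes with each control period).
- manip.grab_frame(name): name is "scene" or "side" or "wrist"; returns a dict with "frame" (400x640x3 uint8, blue, green, red), "mtx" (3x3 intrinsics, pixels), "R" (3x3) and "t" (3): a world point X has camera coordinates R X + t. Camera axes: x right, y down, z forward; pixel columns grow to the right and rows downward; lengths in m; the calibration is good to about 2 mm. The wrist camera is an equidistant fisheye: a pixel r from the principal point sees the ray r / f radians off the axis. A picture is of the moment at which its call begins. There is no depth.
- manip.job_done(): hands the job in; it is judged then, once.
The state is a dict: "time": time; "joint_pos": joint angles; "joint_vel": joint speeds; "joint_efforts": joint torques, N m; "tool_pos": TCP position; "tool_rot": TCP orientation; "contact_force": force on the tool from outside, world axes, zero at the start; "ft_torque": the same for the moment, N m; "gripper_width": opening from 0.0 (shut) to 1.0 (fully open); "grasp_force": force on a finger pad.
Only numpy, scipy, OpenCV 4.12 (cv2) and the standard library are available. Lean on these libraries where they do the work, as an engineer would, in place of code of your own. Each camera call takes 0.05 s, during which the arm holds its last target. There are 200 camera calls.

## Task

Tidy the seasonings off the wooden worktop into the dark wooden tray that stands on the cold hob: stand the pepper mill in the empty well directly in front of (on the robot's side of) the tall tin, the salt shaker in the well in front of the jam jar and the red-capped spice jar in the well in front of the short tin, and stand the egg timer on the middle of the short tin's lid. Everything stands upright, and the jam jar, the two tins, the mug and the lemon stay where they are.

Things in the scene. Friction and masses are not known exactly. Their poses are not given: they have to be found in the camera images.
- tray: Fixed dark wood slab on the hob, 225 (x) x 315 (y) x 20 high, 33 mm high wire handles at its y ends. Origin: centre of underside; x away from the robot, y to its left (turned up to 0.25 rad). Six round wells, floors 10 above the origin: front row, empty, 74 across, at x=-54, y=+100, 0, -100; back row, 84 across, at x=+54, same y, holding jam jar and tins in any order. All mm.
- pepper_center (a point): Centre (half-way up) of the loose wooden pepper mill: dark brown, turned, waisted, 58 mm across at the foot, 170 mm high. Its round head (fixed, 49 mm across, from 123 to 159 mm above the foot, widest about 140 mm) carries a small nut and is a good grip from above. About 0.18 kg. Stands upright on the wooden worktop; z is its axis.
- salt_center (a point): Centre (half-way up) of the loose salt shaker: clear and white-grey, rounded top with small holes, 44 mm across the body, 90 mm high, about 0.10 kg. Stands upright on the wooden worktop (which is 5 mm lower than the hob); z is its axis.
- spice_center (a point): Centre (half-way up) of the loose spice jar: a straight glass cylinder with green label and a flat red cap, 46 mm across, 109 mm high, about 0.11 kg. Stands upright on the worktop; z is its axis.
- timer_center (a point): Centre (half-way up) of the loose egg timer: a low round red and white wind-up timer with a small ridge on top, 58 mm across, 52 mm high, about 0.11 kg. Stands upright on the worktop; z is its axis. Its dial does not turn here.
- jam_jar_center (a point): Centre (half-way up) of the jam jar with a yellow screw lid: 71 mm across, 110 mm high, 0.45 kg, loose, standing in a back well of the tray.
- tall_tin_center (a point): Centre (half-way up) of the tall tin: 75 mm across, 110 mm high, 0.48 kg, loose, standing in a back well of the tray.
- short_tin_center (a point): Centre (half-way up) of the short tin: 75 mm across, 58 mm high, flat lid, 0.26 kg, loose, standing in a back well of the tray. The egg timer goes on its lid.
- mug_center (a point): Bystander: centre of the blue mug (83 mm across, 94 mm high) standing behind the work on the hob. Leave it alone.
- lemon_center (a point): Bystander: centre of the lemon (78 x 55 x 56 mm) lying behind the work on the worktop. Leave it alone.
Not all that is in view belongs to the job. Leave any turquoise look-alike of the part that bears salt_center alone.

How it is judged:
At the end, for the whole second after the job is handed in: Mill, salt and spice jar stand upright (0.12 rad) on the floors of the front wells before tall tin, jam jar and short tin (within 130 mm of each, seated to 4 mm); timer upright on the short tin's lid, within 15 mm of its middle; jar and tins upright in their wells, moved under 15 mm (horizontal distance between pepper_center and tall_tin_center below 0.13 m and x of each of pepper_center, salt_center, spice_center in the frame of tray below -0.035 m and height (world z) of pepper_center between 0.091 and 0.099 m and angle between each of pepper_center, salt_center, spice_center, timer_center's own z axis and vertical below 0.12 rad and horizontal distance between salt_center and jam_jar_center below 0.13 m and height (world z) of salt_center between 0.051 and 0.059 m and horizontal distance between spice_center and short_tin_center below 0.13 m and height (world z) of spice_center between 0.0605 and 0.0685 m and horizontal distance between timer_center and short_tin_center below 0.015 m and height (world z) of timer_center between 0.09 and 0.098 m and angle between each of jam_jar_center, tall_tin_center, short_tin_center's own z axis and vertical below 0.1 rad and height (world z) of each of jam_jar_center, tall_tin_center below 0.069 m and distance of each of jam_jar_center, tall_tin_center, short_tin_center from where it was at the start of the episode below 0.015 m and height (world z) of short_tin_center below 0.043 m); the robot touches nothing.
It fails at once if the mug or the lemon is disturbed (moved more than 25 mm) (distance of any of mug_center, lemon_center from where it was at the start of the episode above 0.025 m).
It also fails if it takes over 136 s, if anything falls off the work surface, if the arm or the gripper's body presses on something with over 40 N, if the wrist force passes 120 N, or if a joint passes its speed limit or range.

## Working session

There is one attempt and no reset: what is moved stays moved. The work goes in short steps, Python scripts to look and compute and a tool call to move; the robot and the scene stay as the last step left them, time stands still between calls to the robot, and variables do not carry over. Pictures are saved under pics/ and viewed, at most 15 in all, crops included, and the job is handed in when it is done.

Besides the shell and the picture viewer there is one more tool, called as name([rows], argument=value, ...), one row to a line, values as JSON. play_rows: Moves the arm, as the interface text tells. Its arguments: {"type":"object","properties":{"series":{"type":"array"}},"required":["series"]}

```bash
mkdir -p pics
cat > h.py <<'E'
import numpy as np, cv2
from plant import manip
def grab(n,tag):
    f=manip.grab_frame(n); cv2.imwrite(f'pics/{tag}.png',f['frame']); np.savez(f'pics/{tag}.npz',**{k:np.array(f[k]) for k in f}); return f
def load(tag): return np.load(f'pics/{tag}.npz')
def ray(f,u,v,fish=False):
    K=f['mtx']; x=(u-K[0,2])/K[0,0]; y=(v-K[1,2])/K[1,1]
    if fish:
        r=np.hypot(x,y); d=np.array([x/r*np.sin(r),y/r*np.sin(r),np.cos(r)]) if r>1e-9 else np.array([0,0,1.])
    else: d=np.array([x,y,1.])
    R=np.array(f['R']); return -R.T@np.array(f['t']).ravel(), R.T@d
def onz(f,u,v,z,fish=False):
    o,d=ray(f,u,v,fish); return o+d*(z-o[2])/d[2]
E
python3 - <<'E'
from h import *
for n in('scene','side','wrist'):
    f=grab(n,n+'0'); print(n,f['mtx'].ravel() if hasattr(f['mtx'],'ravel') else f['mtx'], -np.array(f['R']).T@np.array(f['t']).ravel(), np.array(f['R'])[2])
s=manip.state(); print(s)
E
```

```text
scene [480.20499125   0.         320.57110236   0.         480.20499125
 188.80388116   0.           0.           1.        ] [-0.41818407 -0.59234975  0.84279061] [ 0.72937591  0.42163098 -0.53873751]
side [470.85240701   0.         322.20482805   0.         470.85240701
 194.14843128   0.           0.           1.        ] [ 0.471669   -1.22538267  0.58292864] [ 0.06947231  0.91405498 -0.39959615]
wrist [309.70691629   0.         322.80383934   0.         309.70691629
 197.34603226   0.           0.           1.        ] [0.15467706 0.60971598 0.37207439] [ 0.26679939 -0.10340412 -0.95818875]
{'time': 0.15, 'joint_pos': array([ 1.08599887e+00,  5.32311320e-02,  1.61396507e+00,  1.62465893e-05,
        1.47600771e+00, -1.19002604e-01]), 'joint_vel': array([ 0.00103322, -0.00190026, -0.00248747,  0.00085459,  0.00365754,
        0.00078483]), 'joint_efforts': array([ 3.11797412e-04, -3.94248962e+01, -3.70719624e+01, -1.52500938e-04,
        4.75459048e-03, -5.77457442e-06]), 'tool_pos': array([0.22332792, 0.58322148, 0.23033745]), 'tool_rot': array([-2.47262215e-04,  1.81880135e-01,  9.83320379e-01, -7.66789211e-04]), 'contact_force': array([ 0.37692516, -0.38106477, -0.12590933]), 'ft_torque': array([ 0.01165666,  0.00821181, -0.01110113]), 'grasp_force': 0.0, 'gripper_width': 0.9998609606920477}
```

View pics/scene0.png

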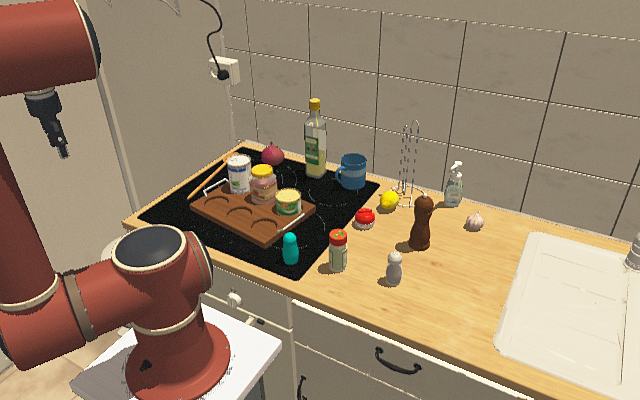

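View pics/side0.png

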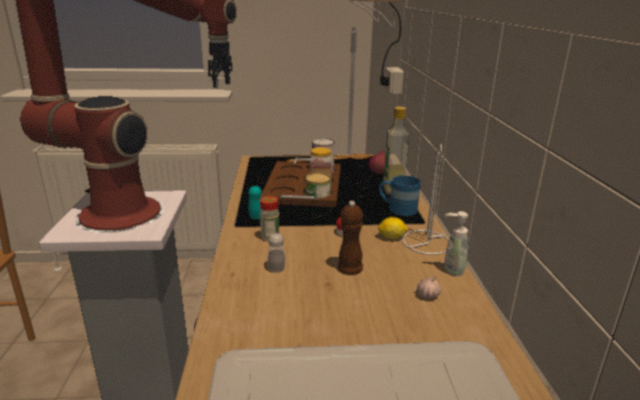

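View pics/wrist0.png

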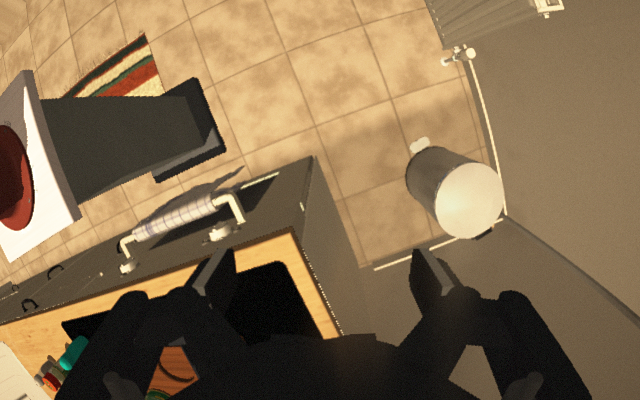

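Run:
```python
from h import *
a=cv2.imread('pics/scene0.png')[145:297,180:450]; b=cv2.imread('pics/side0.png')[130:285,230:430]
cv2.imwrite('pics/c1.png',cv2.resize(a,(0,0),fx=2.95,fy=2.95,interpolation=cv2.INTER_CUBIC))
cv2.imwrite('pics/c2.png',cv2.resize(b,(0,0),fx=3.8,fy=3.8,interpolation=cv2.INTER_CUBIC))
```

```text
(no output)
```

View pics/c1.png

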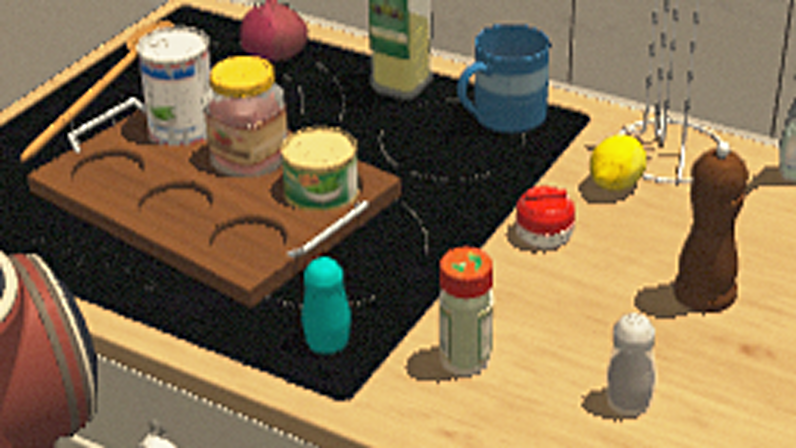

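View pics/c2.png

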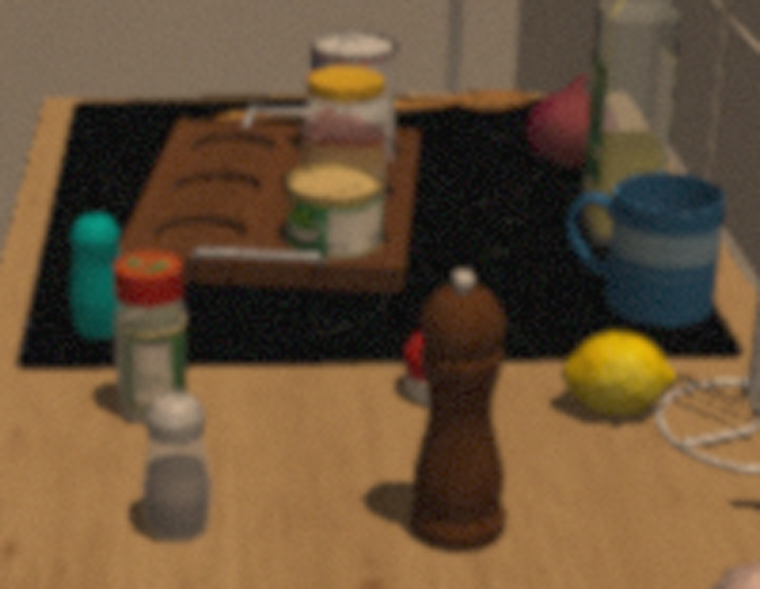

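Run:
```python
from h import *
a=load('scene0');b=load('side0')
P={'tall':(174,46,.12),'jam':(241,77,.12),'short':(319,151,.068),'spice':(467,264,.104),'salt':(634,326,.08),'mill':(722,150,.165),'timer':(546,200,.042),'turq':(325,270,.08),'w1':(109,172,.015),'w2':(176,203,.015),'w3':(248,238,.015)}
Q={'tall':(354,47,.12),'jam':(346,82,.12),'short':(335,184,.068),'spice':(150,268,.104),'salt':(175,405,.08),'mill':(462,276,.165),'turq':(96,222,.08)}
for k,(x,y,z) in P.items(): print(k,onz(a,180+x/2.95,145+y/2.95,z).round(3), end=' ');print(onz(b,230+Q[k][0]/3.8,130+Q[k][1]/3.8,Q[k][2]).round(3) if k in Q else '')
for x,y in [(30,183),(250,303),(402,183)]: print(onz(a,180+x/2.95,145+y/2.95,.02 ).round(3))
```

```text
tall [0.582 0.276 0.12 ] [0.585 0.259 0.12 ]
jam [0.563 0.176 0.12 ] [0.571 0.163 0.12 ]
short [0.551 0.078 0.068] [0.557 0.069 0.068]
spice [ 0.42  -0.157  0.104] [ 0.423 -0.165  0.104]
salt [ 0.439 -0.301  0.08 ] [ 0.441 -0.306  0.08 ]
mill [ 0.596 -0.312  0.165] [ 0.604 -0.317  0.165]
timer [ 0.615 -0.141  0.042] 
turq [ 0.381 -0.038  0.08 ] [ 0.379 -0.03   0.08 ]
w1 [0.48  0.296 0.015] 
w2 [0.469 0.2   0.015] 
w3 [0.455 0.102 0.015] 
[0.421 0.349 0.02 ]
[0.371 0.039 0.02 ]
[0.601 0.013 0.02 ]
```

play_rows([
  [[0.025, -0.04, 0.017, 0, 0, 1.2, 1], [0.025, -0.04, 0.017, 0, 0, 1.2, 1], [0.025, -0.04, 0.017, 0, 0, 1.2, 1], [0.025, -0.04, 0.017, 0, 0, 1.2, 1], [0.025, -0.04, 0.017, 0, 0, 1.2, 1], [0.025, -0.04, 0.017, 0, 0, 1.2, 1], [0.025, -0.04, 0.017, 0, 0, 1.2, 1], [0.025, -0.04, 0.017, 0, 0, 1.2, 1], [0.025, -0.04, 0.017, 0, 0, 1.2, 1], [0.025, -0.04, 0.017, 0, 0, 1.2, 1]],
])

```text
time: 1.15
tool_pos: [0.4733, 0.1829, 0.4014]
tool_rot: [0.0, 0.078, 0.997, 0.0]
contact_force: [0.6, 0.6, 0.7]
gripper_width: 1.0
grasp_force: 0.0
```

Run:
```python
from h import *
manip.grab_frame('wrist');manip.grab_frame('wrist')
f=grab('wrist','w1'); s=manip.state(); print(s['time'],s['tool_pos'],s['tool_rot'])
cv2.imwrite('pics/c3.png',cv2.resize(f['frame'][60:360,120:520],(0,0),fx=2,fy=2,interpolation=cv2.INTER_CUBIC))
```

```text
1.3 [0.47416767 0.18270272 0.40177039] [7.20240049e-04 8.05889954e-02 9.96747131e-01 2.27051671e-04]
```

View pics/c3.png

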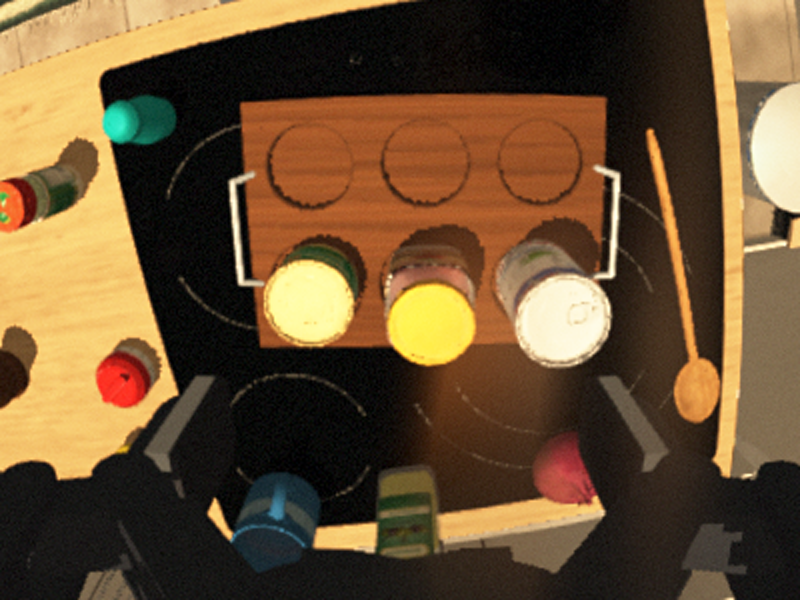

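The wrist view shows the front wells at crop (310,164), (426,163), (540,161); lids of short tin (310,301), jam (431,323), tall tin (562,316); timer (124,380), spice cap (12,204).

Run:
```python
from h import *
f=load('w1')
for k,x,y,z in [('w3',310,164,.02),('w2',426,163,.02),('w1',540,161,.02),('short',310,301,.068),('jam',431,323,.12),('tall',562,316,.12),('timer',124,380,.042),('spice',12,204,.104),('turq',121,121,.075)]: print(k,onz(f,120+x/2,60+y/2,z,True).round(4))
```

```text
w3 [0.4487 0.1028 0.02  ]
w2 [0.4646 0.2005 0.02  ]
w1 [0.4774 0.2981 0.02  ]
short [0.5547 0.0885 0.068 ]
jam [0.5693 0.1847 0.12  ]
tall [0.5805 0.2826 0.12  ]
timer [ 0.6143 -0.1202  0.042 ]
spice [ 0.4203 -0.1422  0.104 ]
turq [ 0.378  -0.0353  0.075 ]
```

play_rows([
  [[0.016, -0.039, -0.025, 0, 0, 0, 1], [0.016, -0.039, -0.025, 0, 0, 0, 1], [0.016, -0.039, -0.025, 0, 0, 0, 1], [0.016, -0.039, -0.025, 0, 0, 0, 1], [0.016, -0.039, -0.025, 0, 0, 0, 1], [0.016, -0.039, -0.025, 0, 0, 0, 1], [0.016, -0.039, -0.025, 0, 0, 0, 1], [0.016, -0.039, -0.025, 0, 0, 0, 1]],
])

```text
time: 2.1
tool_pos: [0.6009, -0.127, 0.1988]
tool_rot: [-0.001, 0.077, 0.997, 0.0]
contact_force: [0.4, 0.1, 0.7]
gripper_width: 1.003
grasp_force: 0.0
```

Run:
```python
from h import *
manip.grab_frame('wrist');manip.grab_frame('wrist')
f=grab('wrist','w2'); s=manip.state(); print(s['time'],s['tool_pos'],s['tool_rot'])
cv2.imwrite('pics/c4.png',f['frame'])
g=load('w2'); print(-g['R'].T@g['t'].ravel())
```

```text
2.25 [ 0.59938302 -0.12708104  0.19649317] [-0.00351716  0.07891167  0.99687476  0.00113397]
[ 0.5276447  -0.11737801  0.33668245]
```

View pics/c4.png

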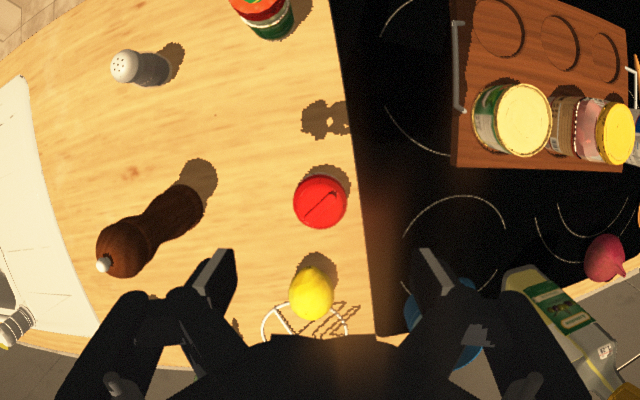

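The timer is at (320,202); salt top (124,67), mill nut (103,264), short lid (523,120).

Run:
```python
from h import *
f=load('w2')
h=cv2.cvtColor(f['frame'],cv2.COLOR_BGR2HSV); m=((h[...,0]<6)|(h[...,0]>174))&(h[...,1]>170)&(h[...,2]>90); m[:150]=0;m[250:]=0;m[:,:260]=0;m[:,380:]=0
c=max(cv2.findContours(m.astype('u1'),0,2)[0],key=cv2.contourArea); (u,v),r=cv2.minEnclosingCircle(c); print(u,v,r)
for k,x,y,z in [('timer',u,v,.03),('timer',u,v,.042),('salt',124,67,.08),('mill',103,264,.165),('short',511.5,121,.068),('lemon',312,292,.025)]: print(k,onz(f,x,y,z,True).round(4))
```

```text
319.4344177246094 200.95901489257812 27.2589168548584
timer [ 0.6184 -0.135   0.03  ]
timer [ 0.6148 -0.1343  0.042 ]
salt [ 0.4453 -0.293   0.08  ]
mill [ 0.6025 -0.3007  0.165 ]
short [0.5567 0.0656 0.068 ]
lemon [ 0.7302 -0.1624  0.025 ]
```

play_rows([
  [[0.005, -0.002, -0.04, 0, 0, 0, 1], [0.005, -0.002, -0.04, 0, 0, 0, 1], [0.004, -0.002, -0.04, 0, 0, 0, 1], [0, 0, -0.04, 0, 0, 0, 1], [0, 0, -0.026, 0, 0, 0, 1], [0, 0, -0.01, 0, 0, 0, 1], [0, 0, 0, 0, 0, 0, 0.5], [0, 0, 0, 0, 0, 0, 0.5], [0, 0, 0, 0, 0, 0, 0.5], [0, 0, 0, 0, 0, 0, 0.5]],
])

```text
time: 3.25
tool_pos: [0.6172, -0.1336, 0.008]
tool_rot: [0.003, 0.078, 0.997, -0.0]
contact_force: [-0.3, 2.1, 5.7]
gripper_width: 0.64
grasp_force: 63.9
```

Run:
```python
from h import *
s=manip.state(); print(s)
```

```text
{'time': 3.25, 'joint_pos': array([-3.31196746e-01,  2.92933824e-01,  1.74229151e+00,  6.83027615e-04,
        1.10099602e+00, -1.74605399e+00]), 'joint_vel': array([-0.00172191,  0.00109819, -0.00179119,  0.00286029,  0.00356012,
       -0.00163437]), 'joint_efforts': array([-1.01270903e+00, -4.03723025e+01, -2.84804070e+01, -3.24664526e-01,
       -8.37992784e-02,  3.97724938e-02]), 'tool_pos': array([ 0.61716711, -0.13357643,  0.00799483]), 'tool_rot': array([ 2.67638977e-03,  7.80436008e-02,  9.96946283e-01, -3.77629845e-04]), 'contact_force': array([-0.34735516,  2.11246242,  5.70393147]), 'ft_torque': array([0.14801247, 0.03807076, 0.05256407]), 'grasp_force': 63.918084167526104, 'gripper_width': 0.6404813205527873}
```

play_rows([
  [[0, 0, 0.03, 0, 0, 0, 0.5], [0, 0, 0.045, 0, 0, 0, 0.5], [0, 0, 0.045, 0, 0, 0, 0.5], [-0.012, 0.04, 0.03, 0, 0, 0, 0.5], [-0.012, 0.042, 0, 0, 0, 0, 0.5], [-0.012, 0.042, 0, 0, 0, 0, 0.5], [-0.012, 0.042, 0, 0, 0, 0, 0.5], [-0.012, 0.042, 0, 0, 0, 0, 0.5], [0, 0, 0, 0, 0, 0, 0.5]],
])

```text
time: 4.15
tool_pos: [0.5536, 0.0777, 0.1544]
tool_rot: [-0.0, 0.075, 0.997, 0.001]
contact_force: [0.4, 0.0, -0.7]
gripper_width: 0.638
grasp_force: 64.0
```

Run:
```python
from h import *
f=grab('wrist','w3'); s=manip.state(); print(s['time'],s['tool_pos'],s['tool_rot'],s['gripper_width'])
cv2.imwrite('pics/c5.png',f['frame'])
```

```text
4.2 [0.55448155 0.07563266 0.15445795] [3.88797395e-04 7.61764144e-02 9.97094280e-01 2.76149734e-06] 0.6377254228490378
```

View pics/c5.png

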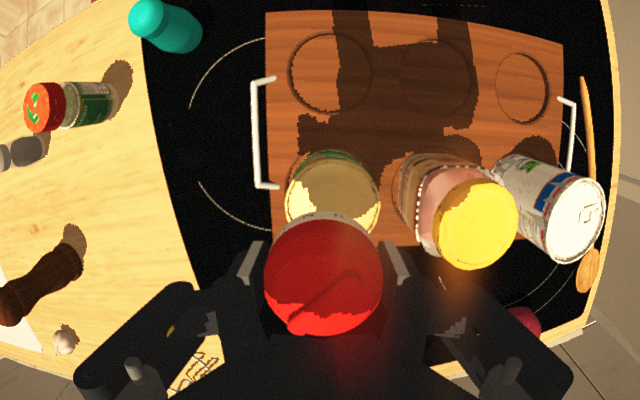

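Timer is held upright, centre near (324,275); the short lid under it spans columns 285–381, centre about (333,203).

Run:
```python
from h import *
f=load('w3')
p=onz(f,324,272,.155+.032,True); print('timer',p)
for u,v in[(333,203),(285,200),(381,200),(333,160)]: print('lid',onz(f,u,v,.068,True).round(4))
for k,x,y,z in [('w3',330,74,.02),('w2',435,78,.02),('w1',522,88,.02),('jam',475,223,.12),('tall',573,217,.12)]: print(k,onz(f,x,y,z,True).round(4))
```

```text
timer [0.54447138 0.07979606 0.187     ]
lid [0.5541 0.0861 0.068 ]
lid [0.5461 0.0497 0.068 ]
lid [0.5574 0.1236 0.068 ]
lid [0.5207 0.0909 0.068 ]
w3 [0.4523 0.1001 0.02  ]
w2 [0.4655 0.1953 0.02  ]
w1 [0.4785 0.2941 0.02  ]
jam [0.566 0.179 0.12 ]
tall [0.5789 0.2747 0.12  ]
```

play_rows([
  [[0, 0.007, -0.03, 0, 0, 0, 0.5], [0, 0, -0.03, 0, 0, 0, 0.5], [0, 0, -0.013, 0, 0, 0, 0.5], [0, 0, -0.0035, 0, 0, 0, 0.5], [0, 0, 0, 0, 0, 0, 0.5], [0, 0, 0, 0, 0, 0, 0.85], [0, 0, 0, 0, 0, 0, 0.85], [0, 0, 0, 0, 0, 0, 0.85]],
])

```text
time: 5.0
tool_pos: [0.5554, 0.0803, 0.0777]
tool_rot: [0.0, 0.078, 0.997, 0.0]
contact_force: [1.0, -0.3, 0.0]
gripper_width: 0.85
grasp_force: 0.0
```

play_rows([
  [[0, 0, 0.04, 0, 0, 0, 0.85], [0, 0, 0.05, 0, 0, 0, 0.85], [-0.0245, -0.0385, 0.01, 0, 0, 0, 0.85], [-0.0245, -0.0385, 0.01, 0, 0, 0, 0.85], [-0.0245, -0.0385, 0.01, 0, 0, 0, 0.85], [-0.0245, -0.0385, 0.01, 0, 0, 0, 0.85], [-0.0245, -0.0385, 0, 0, 0, 0, 0.85], [-0.0245, -0.0385, 0, 0, 0, 0, 0.85], [0, 0, 0, 0, 0, 0, 0.85]],
])

```text
time: 5.9
tool_pos: [0.4061, -0.154, 0.2078]
tool_rot: [0.0, 0.082, 0.997, -0.001]
contact_force: [0.5, 0.2, 0.1]
gripper_width: 0.849
grasp_force: 0.0
```

Run:
```python
from h import *
f=grab('wrist','w4'); s=manip.state(); print(s['time'],s['tool_pos'],s['tool_rot'],s['gripper_width'])
cv2.imwrite('pics/c6.png',f['frame'])
```

```text
5.95 [ 0.40720028 -0.15221845  0.20769415] [ 4.42652734e-04  8.06978425e-02  9.96738504e-01 -1.29834638e-04] 0.8472912001361602
```

View pics/c6.png

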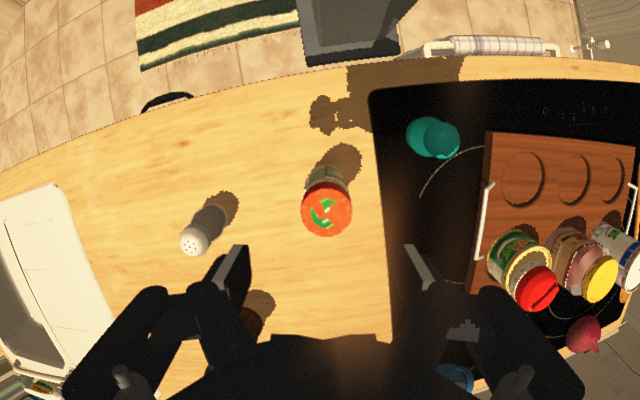

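Cap at (326,210); salt top at (193,240); the timer stands on the short tin.

Run:
```python
from h import *
f=load('w4')
print('spice',onz(f,326,210,.104,True),'salt',onz(f,193,239,.08,True),'mid timer/mid lid',onz(f,537,285,.115,True),onz(f,527,271,.068,True))
```

```text
spice [ 0.41739549 -0.15304892  0.104     ] salt [ 0.43536954 -0.29252298  0.08      ] mid timer/mid lid [0.53956463 0.06171515 0.115     ] [0.55270383 0.08033167 0.068     ]
```

play_rows([
  [[0.009, -0.004, -0.045, 0, 0, 0, 0.85], [0, 0, -0.045, 0, 0, 0, 0.85], [0, 0, -0.04, 0, 0, 0, 0.85], [0, 0, -0.025, 0, 0, 0, 0.85], [0, 0, -0.007, 0, 0, 0, 0.85], [0, 0, 0, 0, 0, 0, 0.4], [0, 0, 0, 0, 0, 0, 0.4], [0, 0, 0, 0, 0, 0, 0.4], [0, 0, 0, 0, 0, 0, 0.4], [0, 0, 0, 0, 0, 0, 0.4]],
])

```text
time: 6.95
tool_pos: [0.4188, -0.1551, 0.0475]
tool_rot: [0.002, 0.078, 0.997, -0.001]
contact_force: [-0.6, 0.7, 6.2]
gripper_width: 0.51
grasp_force: 56.0
```

play_rows([
  [[0, 0, 0.03, 0, 0, 0, 0.4], [0, 0, 0.045, 0, 0, 0, 0.4], [0.001, 0.014, 0.04, 0, 0, 0, 0.4], [0.006, 0.044, 0.01, 0, 0, 0, 0.4], [0.006, 0.044, 0, 0, 0, 0, 0.4], [0.006, 0.044, 0, 0, 0, 0, 0.4], [0.006, 0.044, 0, 0, 0, 0, 0.4], [0.006, 0.044, 0, 0, 0, 0, 0.4], [0.002, 0.02, 0, 0, 0, 0, 0.4], [0, 0, 0, 0, 0, 0, 0.4]],
])

```text
time: 7.95
tool_pos: [0.4498, 0.1017, 0.1702]
tool_rot: [-0.0, 0.076, 0.997, 0.0]
contact_force: [-0.1, -0.4, -1.4]
gripper_width: 0.51
grasp_force: 55.9
```

Run:
```python
from h import *
f=grab('wrist','w5'); s=manip.state(); print(s['time'],s['tool_pos'],s['tool_rot'],s['gripper_width'])
cv2.imwrite('pics/c7.png',f['frame'])
```

```text
8.0 [0.44978705 0.10031031 0.17020815] [-3.31992566e-04  7.67891014e-02  9.97047245e-01 -3.37977623e-04] 0.5121753478689441
```

View pics/c7.png

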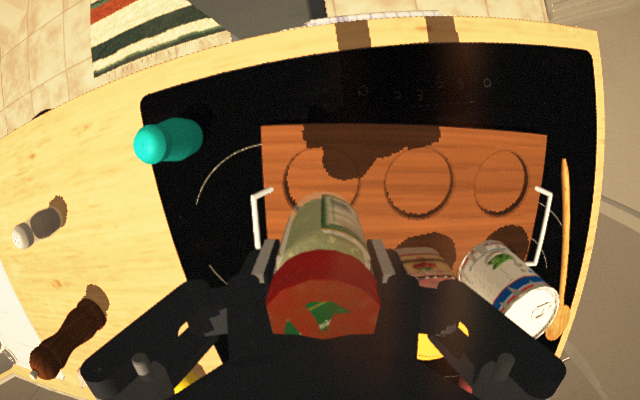

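Held jar is upright; the target well spans columns 284–360, top row 145, centre about (322,183).

Run:
```python
from h import *
f=load('w5')
for k,x,y in [('w3',322,183),('w2',419,182),('w1',500,181)]: print(k,onz(f,x,y,.02,True).round(4))
```

```text
w3 [0.4488 0.1014 0.02  ]
w2 [0.4621 0.1978 0.02  ]
w1 [0.4742 0.2938 0.02  ]
```

Well agrees with the TCP within a few mm; lower and release.

play_rows([
  [[0, 0, -0.035, 0, 0, 0, 0.4], [0, 0, -0.04, 0, 0, 0, 0.4], [0, 0, -0.025, 0, 0, 0, 0.4], [0, 0, -0.009, 0, 0, 0, 0.4], [0, 0, 0, 0, 0, 0, 0.4], [0, 0, 0, 0, 0, 0, 0.75], [0, 0, 0, 0, 0, 0, 0.75], [0, 0, 0, 0, 0, 0, 0.75], [0, 0, 0.03, 0, 0, 0, 0.75], [0, 0, 0.05, 0, 0, 0, 0.75]],
])

```text
time: 9.0
tool_pos: [0.447, 0.0992, 0.1384]
tool_rot: [-0.004, 0.078, 0.997, -0.001]
contact_force: [0.8, -0.1, 0.6]
gripper_width: 0.747
grasp_force: 0.0
```

play_rows([
  [[-0.002, -0.0445, 0.01, 0, 0, 0, 0.85], [-0.002, -0.0445, 0.01, 0, 0, 0, 0.85], [-0.002, -0.0445, 0.01, 0, 0, 0, 0.85], [-0.002, -0.0445, 0.01, 0, 0, 0, 0.85], [-0.002, -0.0445, 0.01, 0, 0, 0, 0.85], [-0.002, -0.0445, 0.01, 0, 0, 0, 0.85], [-0.002, -0.0445, 0, 0, 0, 0, 0.85], [-0.002, -0.0445, 0, 0, 0, 0, 0.85], [-0.002, -0.0445, 0, 0, 0, 0, 0.85], [0, 0, 0, 0, 0, 0, 0.85]],
])

```text
time: 10.0
tool_pos: [0.4313, -0.3053, 0.2016]
tool_rot: [-0.0, 0.081, 0.997, -0.001]
contact_force: [-0.4, 0.8, 0.7]
gripper_width: 0.847
grasp_force: 0.0
```

Run:
```python
from h import *
f=grab('wrist','w6'); s=manip.state(); print(s['time'],s['tool_pos'],s['tool_rot'],s['gripper_width'])
cv2.imwrite('pics/c8.png',f['frame'])
```

```text
10.05 [ 0.43154754 -0.30293576  0.2013978 ] [-2.09082147e-04  7.99986083e-02  9.96794940e-01  1.65083359e-04] 0.8469278563266254
```

View pics/c8.png

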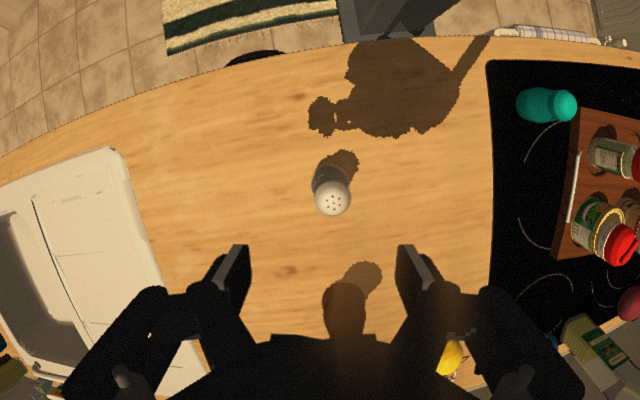

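Salt head at (333,200).

Run:
```python
from h import *
f=load('w6')
print(onz(f,333,202,.085,True),onz(f,333,199,.075,True),onz(f,330,182,.03,True))
```

```text
[ 0.44060634 -0.29761646  0.085     ] [ 0.44095414 -0.29736104  0.075     ] [ 0.43592657 -0.29835654  0.03      ]
```

play_rows([
  [[0.009, 0.001, -0.045, 0, 0, 0, 0.85], [0, 0, -0.045, 0, 0, 0, 0.85], [0, 0, -0.045, 0, 0, 0, 0.85], [0, 0, -0.035, 0, 0, 0, 0.85], [0, 0, -0.012, 0, 0, 0, 0.85], [0, 0, 0, 0, 0, 0, 0.35], [0, 0, 0, 0, 0, 0, 0.35], [0, 0, 0, 0, 0, 0, 0.35], [0, 0, 0, 0, 0, 0, 0.35], [0, 0, 0, 0, 0, 0, 0.35]],
])

```text
time: 11.05
tool_pos: [0.4429, -0.3012, 0.0223]
tool_rot: [0.002, 0.078, 0.997, -0.001]
contact_force: [-0.2, 1.4, 6.6]
gripper_width: 0.455
grasp_force: 61.2
```

play_rows([
  [[0, 0, 0.03, 0, 0, 0, 0.35], [0, 0, 0.045, 0, 0, 0, 0.35], [0, 0, 0.045, 0, 0, 0, 0.35], [0, 0.03, 0.03, 0, 0, 0, 0.35], [0.002, 0.045, 0.02, 0, 0, 0, 0.35], [0.002, 0.045, 0, 0, 0, 0, 0.35], [0.002, 0.045, 0, 0, 0, 0, 0.35], [0.002, 0.045, 0, 0, 0, 0, 0.35], [0.002, 0.045, 0, 0, 0, 0, 0.35], [0.002, 0.045, 0, 0, 0, 0, 0.35]],
])

```text
time: 12.05
tool_pos: [0.453, 0.0018, 0.1902]
tool_rot: [0.001, 0.078, 0.997, -0.0]
contact_force: [1.0, -0.5, -0.2]
gripper_width: 0.456
grasp_force: 60.9
```

play_rows([
  [[0.002, 0.045, 0, 0, 0, 0, 0.35], [0.002, 0.045, 0, 0, 0, 0, 0.35], [0.002, 0.045, 0, 0, 0, 0, 0.35], [0.002, 0.045, 0, 0, 0, 0, 0.35], [0.001, 0.018, 0, 0, 0, 0, 0.35], [0, 0, 0, 0, 0, 0, 0.35]],
])

```text
time: 12.65
tool_pos: [0.4619, 0.2002, 0.1899]
tool_rot: [0.0, 0.076, 0.997, 0.0]
contact_force: [-0.2, 0.8, -2.1]
gripper_width: 0.456
grasp_force: 60.9
```

Run:
```python
from h import *
f=grab('wrist','w7'); s=manip.state(); print(s['time'],s['tool_pos'],s['tool_rot'],s['gripper_width'],s['grasp_force'])
cv2.imwrite('pics/c9.png',f['frame'])
```

```text
12.7 [0.4619924  0.19881361 0.1897187 ] [ 1.88524374e-04  7.69357073e-02  9.97036014e-01 -2.18887743e-04] 0.45690539785394807 60.91848377371207
```

View pics/c9.png

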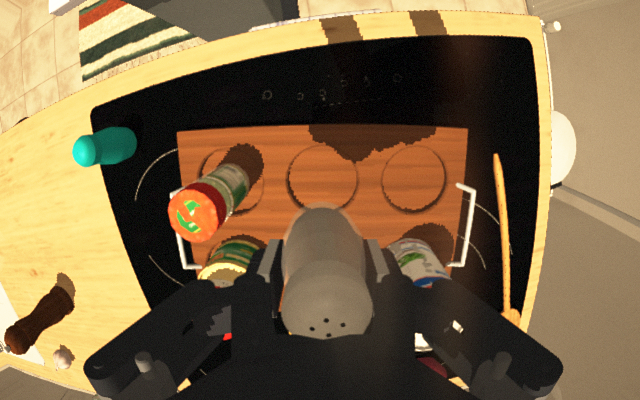

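Well 2 is centred at (323,179), matching the TCP; the spice jar stands in its well. Lower the salt.

play_rows([
  [[0, 0, -0.04, 0, 0, 0, 0.35], [0, 0, -0.045, 0, 0, 0, 0.35], [0, 0, -0.04, 0, 0, 0, 0.35], [0, 0, -0.023, 0, 0, 0, 0.35], [0, 0, -0.006, 0, 0, 0, 0.35], [0, 0, 0, 0, 0, 0, 0.35], [0, 0, 0, 0, 0, 0, 0.7], [0, 0, 0, 0, 0, 0, 0.7], [0, 0, 0, 0, 0, 0, 0.7], [0, 0, 0.03, 0, 0, 0, 0.7]],
])

```text
time: 13.7
tool_pos: [0.4588, 0.197, 0.0619]
tool_rot: [-0.004, 0.078, 0.997, -0.001]
contact_force: [-0.3, -0.9, 0.2]
gripper_width: 0.704
grasp_force: 0.0
```

play_rows([
  [[0, 0, 0.05, 0, 0, 0, 0.7], [0, 0, 0.05, 0, 0, 0, 0.8], [0, 0, 0.05, 0, 0, 0, 0.9], [0.0115, -0.046, 0.005, 0, 0, 0, 1], [0.0115, -0.046, 0.005, 0, 0, 0, 1], [0.0115, -0.046, 0.005, 0, 0, 0, 1], [0.0115, -0.046, 0.005, 0, 0, 0, 1], [0.0115, -0.046, 0.005, 0, 0, 0, 1], [0.0115, -0.046, 0.005, 0, 0, 0, 1], [0.0115, -0.046, 0.005, 0, 0, 0, 1]],
])

```text
time: 14.7
tool_pos: [0.5428, -0.1259, 0.2511]
tool_rot: [0.0, 0.078, 0.997, -0.0]
contact_force: [0.6, 0.4, -0.4]
gripper_width: 1.002
grasp_force: 0.0
```

play_rows([
  [[0.0115, -0.046, 0.005, 0, 0, 0, 1], [0.0115, -0.046, 0.005, 0, 0, 0, 1], [0.0115, -0.046, 0, 0, 0, 0, 1], [0.0115, -0.046, 0, 0, 0, 0, 1], [0, 0, 0, 0, 0, 0, 1]],
])

```text
time: 15.2
tool_pos: [0.5885, -0.3131, 0.2593]
tool_rot: [-0.0, 0.081, 0.997, -0.001]
contact_force: [-0.2, -0.2, -0.6]
gripper_width: 0.998
grasp_force: 0.0
```

Run:
```python
from h import *
f=grab('wrist','w8'); s=manip.state(); print(s['time'],s['tool_pos'],s['tool_rot'],s['gripper_width'])
cv2.imwrite('pics/c10.png',f['frame'])
```

```text
15.25 [ 0.58835305 -0.31047396  0.25953694] [-5.74504475e-04  7.98357586e-02  9.96807831e-01  2.62137193e-04] 1.0021676315686519
```

View pics/c10.png

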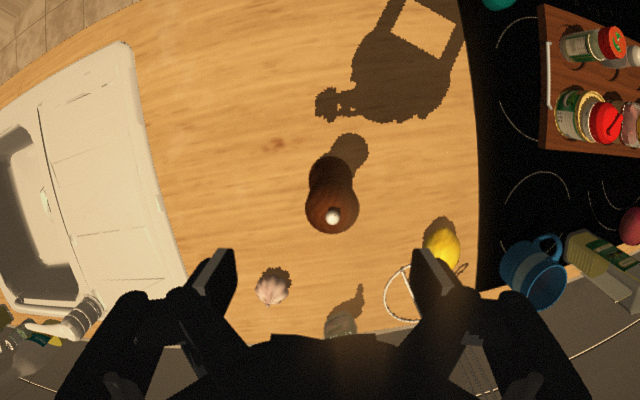

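Run:
```python
from h import *
f=load('w8')
print(onz(f,332,217,.163,True),onz(f,332,207,.135,True),onz(f,332,175,0,True))
```

```text
[ 0.60389754 -0.30775585  0.163     ] [ 0.60467953 -0.30709497  0.135     ] [ 0.60548035 -0.30339709  0.        ]
```

play_rows([
  [[0.015, -0.001, -0.03, 0, 0, 0, 1], [0, 0, -0.045, 0, 0, 0, 1], [0, 0, -0.04, 0, 0, 0, 1], [0, 0, -0.025, 0, 0, 0, 1], [0, 0, -0.008, 0, 0, 0, 1], [0, 0, 0, 0, 0, 0, 0.4], [0, 0, 0, 0, 0, 0, 0.4], [0, 0, 0, 0, 0, 0, 0.4], [0, 0, 0, 0, 0, 0, 0.4], [0, 0, 0, 0, 0, 0, 0.4]],
])

```text
time: 16.25
tool_pos: [0.6055, -0.3098, 0.1161]
tool_rot: [0.003, 0.078, 0.997, -0.001]
contact_force: [1.0, 0.8, 6.5]
gripper_width: 0.537
grasp_force: 61.9
```

play_rows([
  [[0, 0, 0.02, 0, 0, 0, 0.4], [0, 0, 0.04, 0, 0, 0, 0.4], [0, 0, 0.045, 0, 0, 0, 0.4], [0, 0, 0.04, 0, 0, 0, 0.4], [-0.004, 0.02, 0.02, 0, 0, 0, 0.4], [-0.008, 0.04, 0, 0, 0, 0, 0.4], [-0.008, 0.04, 0, 0, 0, 0, 0.4], [-0.008, 0.04, 0, 0, 0, 0, 0.4], [-0.008, 0.04, 0, 0, 0, 0, 0.4], [-0.008, 0.04, 0, 0, 0, 0, 0.4]],
])

```text
time: 17.25
tool_pos: [0.5588, -0.0874, 0.2773]
tool_rot: [-0.0, 0.078, 0.997, 0.0]
contact_force: [0.3, 0.2, -1.6]
gripper_width: 0.538
grasp_force: 62.2
```

play_rows([
  [[-0.008, 0.04, 0, 0, 0, 0, 0.4], [-0.008, 0.04, 0, 0, 0, 0, 0.4], [-0.01, 0.04, 0, 0, 0, 0, 0.4], [-0.01, 0.04, 0, 0, 0, 0, 0.4], [-0.01, 0.04, 0, 0, 0, 0, 0.4], [-0.01, 0.04, 0, 0, 0, 0, 0.4], [-0.01, 0.04, 0, 0, 0, 0, 0.4], [-0.01, 0.04, 0, 0, 0, 0, 0.4], [-0.006, 0.04, 0, 0, 0, 0, 0.4], [-0.002, 0.025, 0, 0, 0, 0, 0.4]],
])

```text
time: 18.25
tool_pos: [0.4743, 0.2985, 0.2775]
tool_rot: [-0.0, 0.077, 0.997, 0.0]
contact_force: [1.2, -0.7, -2.5]
gripper_width: 0.535
grasp_force: 62.3
```

Run:
```python
from h import *
manip.grab_frame('wrist');manip.grab_frame('wrist')
f=grab('wrist','w9'); s=manip.state(); print(s['time'],s['tool_pos'],s['tool_rot'],s['gripper_width'])
cv2.imwrite('pics/c11.png',f['frame'])
```

```text
18.4 [0.47499682 0.29711128 0.27716316] [-2.82082372e-04  7.68052363e-02  9.97046009e-01 -3.64732761e-04] 0.53674420942463
```

View pics/c11.png

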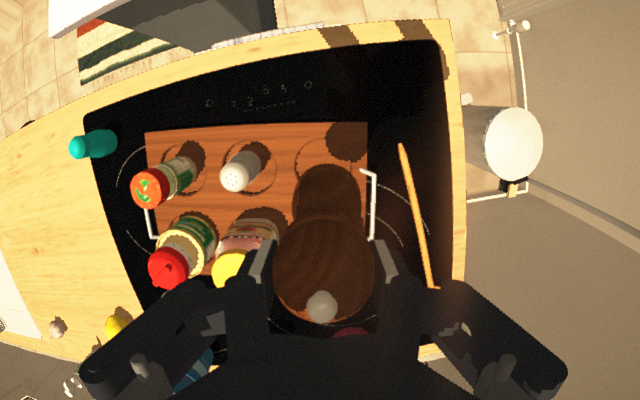

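Well 1 (columns ~294–352) lies under the mill's foot; spice and salt stand in their wells. Lower the mill.

play_rows([
  [[0, 0, -0.03, 0, 0, 0, 0.4], [0, 0, -0.04, 0, 0, 0, 0.4], [0, 0, -0.04, 0, 0, 0, 0.4], [0, 0, -0.025, 0, 0, 0, 0.4], [0, 0, -0.01, 0, 0, 0, 0.4], [0, 0, -0.004, 0, 0, 0, 0.4], [0, 0, 0, 0, 0, 0, 0.4]],
])

```text
time: 19.1
tool_pos: [0.4773, 0.2954, 0.1308]
tool_rot: [0.002, 0.079, 0.997, 0.0]
contact_force: [0.2, -2.0, 2.2]
gripper_width: 0.536
grasp_force: 63.1
```

play_rows([
  [[0, 0, 0, 0, 0, 0, 0.65], [0, 0, 0, 0, 0, 0, 0.8], [0, 0, 0, 0, 0, 0, 0.85], [0, 0, 0.02, 0, 0, 0, 0.85], [0, 0, 0.04, 0, 0, 0, 0.85], [0, 0, 0.05, 0, 0, 0, 0.85], [0, 0, 0.05, 0, 0, 0, 0.85], [-0.03, -0.03, 0.02, 0, 0, 0, 0.85], [-0.03, -0.035, 0.02, 0, 0, 0, 0.85], [0, 0, 0, 0, 0, 0, 0.85]],
])

```text
time: 20.1
tool_pos: [0.4151, 0.2298, 0.3338]
tool_rot: [0.004, 0.079, 0.997, 0.002]
contact_force: [0.6, 0.6, 0.8]
gripper_width: 0.849
grasp_force: 0.0
```

Run:
```python
from h import *
f=grab('wrist','w10'); g=grab('scene','s2'); s=manip.state(); print(s['time'],s['tool_pos'],s['contact_force'])
a=cv2.resize(f['frame'][130:360,180:480],(0,0),fx=1.33,fy=1.33)
b=cv2.resize(g['frame'][120:260,170:350],(0,0),fx=2.2,fy=2.2)[:305]
n=min(len(a),len(b)); cv2.imwrite('pics/c12.png',np.hstack([a[:n],b[:n]]))
```

```text
20.2 [0.41587545 0.23119281 0.32955983] [-0.03271781  0.11295102  0.15336353]
```

View pics/c12.png

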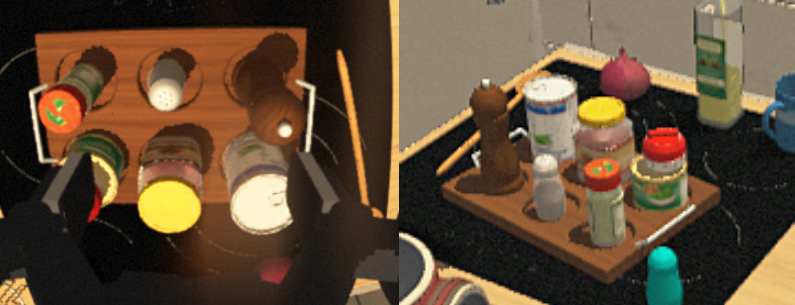

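The picture shows mill, salt and spice upright in wells 1, 2 and 3, and the timer centred on the short tin's lid.

```bash
python3 -c "
from plant import manip
print(manip.job_done())"
```

```text
the job is handed in; nothing more can be done
None
```

I handed the job in at about 20 s on the robot's clock. In the last images the mill, salt and spice jar stand upright in their wells and the timer sits near the middle of the short tin's lid; seating heights were not measured, and no verdict came back.

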